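# Ports up under the magnifier

## Robot

A 6-joint arm with a two-finger parallel gripper is mounted at the origin on the work surface. World frame = base frame: x ahead of the robot, y to its left, z up, the work surface at z = 0. Lengths are in m, angles in degrees, forces in N, time in s.
With the tool pointing down it reaches from about 0.3 to 0.825 m from the base axis. Payload 5.4 kg.
Tool frame: the origin (TCP) lies on the mounting face of the last link; the fingertips stand 190 mm ahead of it and the grasp point (between the pads) lies env.hold_point_z ahead of it (env.hold_point_z is the distance from the TCP to the grasp point, in m); z points along the fingers, y is the line along which they close (so a half turn about z gives the same grasp; the last joint's range is limited). The gripper opens to 92 mm and grips with 3 to 60 N. Pads are 20 mm wide; open, the fingers measure 128 mm over their backs; the gripper's body (75 mm by 189 mm) begins 69 mm behind the grasp point.
Start: joints at [-89.273, 9.076, 91.501, -0, 79.423, -12.038], TCP at [0.127, -0.561, 0.405] pointing down, gripper open.
Joint ranges: [-166.64, 166.64], [-54.1, 131.32], [10.49, 154.53], [-73.88, 253.88], [9.74, 151.15], [-171.62, 171.62]. Speed limits (degrees/s): [147.25, 147.25, 180, 180, 180, 180].

## Interface

Orientations are given as a 3x3 rotation matrix whose columns are the frame's x, y, z axes.
In Python, from plant import env gives the robot as it stands.
- The arm moves only by the tool arm_command, never from a script. Its argument "moves" is a list of rows, each a list of 7 numbers: the shift along the tool's x, y, z in mm, then the turn, a rotation vector about the tool's x, y, z in rad, then the closure, from 0 (fully open) to 1 (shut). In form: [[dx, dy, dz, wx, wy, wz, gripper], ...]. A call has 1 to 10 rows; each row is the pose to reach, as a shift and turn from the pose commanded when the call began, along the tool's axes at that moment; what a row does not reach only later rows make up. A row lasts 1/8 s, in which the tool goes at most 62.5 mm and 10.7 degrees, less where a joint would pass 70% of its speed; a pose out of reach is approached as far as the arm can. A call with a gripper value outside its range is refused whole. The fingers move at their own pace and stop on an object; the grip force is fixed at half the most. Time passes only in rows, so rows that repeat a pose let the fingers close. It gives the time, the measured TCP pose, the force, the opening and the grip force at its end, in the units of the state.
- env.get_obs(): the state, without advancing time (a new reading comes with each control period).
- env.get_image(name): name is "scene" or "top"; returns a dict with "img" (420x560x3 uint8, red, green, blue), "fx", "fy", "cx", "cy" (pixels), "extrinsics" (4x4, takes a point from world to camera coordinates). Camera axes: x right, y up, looking along -z (the intrinsics and any distortion apply to the point x, -y, -z); pixel columns grow to the right and rows downward; lengths in m; the calibration is good to about 2 mm. A picture is of the moment at which its call begins. There is no depth.
- env.hand_in(): hands the job in; it is judged then, once.
Trained networks look in a picture, given as the dict that the camera call returned (one of the last four; its "shot" number tells which), for a name from the list of things; names that differ only in an ending like _2 or _b are one class to them, and where a whole thing is asked for, a point or a joint stands for the part that bears it (a point fixed in the world has none). Each returns a list of dicts, best first, with "conf" (0 to 1); they miss things now and then, are a little off and sometimes report something else, mostly with a low value. They report only what shows in the picture. A call takes as long as a camera call. They do not tell look-alikes from the thing itself.
- env.recognise(name, picture): "xy" ([column, row] in pixels, amid what is visible of it).
The state is a dict: "clock": time; "joint_positions": joint angles; "qvel": joint speeds; "tau": joint torques, N m; "tcp_pos": TCP position; "ee_rot": TCP orientation; "contact_force": force on the tool from outside, world axes, zero at the start; "wrist_torque": the same for the moment, N m; "width": finger opening in m; "finger_force": force on a finger pad.
Only numpy, scipy, OpenCV 4.12 (cv2) and the standard library are available. Lean on these libraries where they do the work, as an engineer would, in place of code of your own. Each camera call takes 0.05 s, during which the arm holds its last target. There are 200 camera calls.

## Task

Prepare the hexagonal manifold bar on the rubber mat for inspection: roll it over, staying low on the mat, until its flat with the three ports is on top. Then swing the magnifier by its knob so that the lens is centred over the row of ports, and leave everything standing still. Do not disturb the spare bars on the board or the other things on the table.

Things in the scene. Friction and masses are not known exactly. Their poses are not given: they have to be found in the camera images.
- manifold_a: one of three alike bare aluminium hexagonal bars, 140 mm long, 40 mm across flats, 46.2 across corners, flats 23.1 wide, 0.36 to 0.59 kg, lying loose on a flat. Origin: centre of the bar. x: along the bar; z: straight out of the ported flat, the only one with three round ports (17 mm steel seats, dark bores, at x = -42, 0, 42 mm). Each end face has a short dark keyway beside the ported flat.
- manifold_b: bar like manifold_a, same axes. At the start any one of the three bars lies on the mat, roughly along the mat's x, its ported flat one or two flats from the top on either side, so sometimes facing down and hidden; the other two lie on the board.
- manifold_c: bar like manifold_a, same axes. A level push across a bar within 8 mm of its top tips it over its far lower edge onto the next flat, 23.1 mm further on; pushed lower it tends to slide.
- mat: black rubber mat, fixed, 200 mm (its x) by 300 mm (its y) and 3 mm thick, grippy (friction coefficient about 1); the bar to be inspected lies near its middle, roughly along the mat's x. Origin: centre of its underside; z up.
- board: plywood storage board, fixed, 200 by 180 mm, 3 mm thick, with the two spare bars. Origin: centre of its underside.
- magnifier: foot (96 mm wide) and upright steel post (22 mm) of the magnifier, fixed at the mat's far side. Origin: centre of the foot's underside, on the arm's swing axis. The mat's middle lies 250 mm from it along its -x.
- magnifier_arm (a joint): swing angle (rad) of the magnifier's level arm about the post's vertical axis. 0: the arm points along the magnifier's -x, over the mat; positive: turned clockwise seen from above, towards +y (it starts between 0.85 and 1.0); range -1.2 to 1.2. Held by friction (about 0.22 N m): it stays where it is left.
- pivot (a point): point on the arm's vertical swing axis at the height of the arm, 150 mm above the table.
- lens (a point): centre of the round lens (81 mm clear glass in a black ring 92 mm over all and 12 mm high), 250 mm from the swing axis, 150 mm above the table.
- knob (a point): point on the upright round black knob (18 mm diameter, straight) by which the arm is swung, at the arm's free end beyond the lens, 306 mm from the swing axis. The knob stands from the arm's top at 155 mm to 199 mm above the table; this point is at 180 mm.
- wrench: bystander: steel wrench 150 mm long lying on the table. Origin on its underside.
- collar: bystander: brass collar, 36 mm across, 22 mm high. Origin: centre of its underside.
- vial: bystander: small amber jar with white cap, 34 mm across, 55 mm high. Origin: centre of its underside.
- flow_unit: bystander: flow controller, steel block with yellow housing, 91 by 34 mm, 62 mm high. Origin: centre of its underside.
- valve: bystander: small brass valve with black round cap, 34 mm across, 44 mm high. Origin: centre of its underside.
- carton: bystander: cardboard box 90 by 130 mm, 60 mm high. Origin: centre of its underside.
Mind the look-alikes: they are no part of the job. What is shaped like the manifold_c but blue or purple is not meant.

How it is judged:
By the outcome, as a careful person would: the job done as asked, in the order asked, and still so for the second after the job is handed in, with the robot touching nothing.
It also fails if it takes over 64 s, if anything falls off the work surface, if the arm or the gripper's body presses on something with over 40 N, if the wrist force passes 120 N, or if a joint passes its speed limit or range.

## Working session

There is one attempt and no reset: what is moved stays moved. The work goes in short steps, Python scripts to look and compute and a tool call to move; the robot and the scene stay as the last step left them, time stands still between calls to the robot, and variables do not carry over. Pictures are saved under pics/ and viewed, at most 10 in all, crops included, and the job is handed in when it is done.

Besides the shell and the picture viewer there is one more tool, called as name(argument=value, ...), one argument or row to a line, values as JSON. arm_command: Moves the arm, as the interface text tells. Its arguments: {"type":"object","properties":{"moves":{"type":"array","items":{"type":"array","items":{"type":"number"}}}},"required":["moves"]}

```bash
mkdir -p pics; cat > h.py <<'E'
import numpy as np, cv2
from plant import env
def proj(c,P):
    E=np.array(c["extrinsics"]);p=E[:3,:3]@np.array(P,float)+E[:3,3]
    return np.array([c["cx"]+c["fx"]*p[0]/-p[2], c["cy"]+c["fy"]*(-p[1])/-p[2]])
def ray(c,uv):
    E=np.array(c["extrinsics"]);d=np.array([(uv[0]-c["cx"])/c["fx"],-(uv[1]-c["cy"])/c["fy"],-1])
    return -E[:3,:3].T@E[:3,3], E[:3,:3].T@d
def atz(c,uv,z):
    o,d=ray(c,uv);return o+d*(z-o[2])/d[2]
def save(c,n): cv2.imwrite("pics/"+n,c["img"][:,:,::-1])
E
python3 - <<'E'
from h import *
np.set_printoptions(precision=4,suppress=True)
for n in("scene","top"):
    c=env.get_image(n);save(c,n+"0.png");print(n,{k:c[k] for k in c if k not in("img","extrinsics")});print(np.array(c["extrinsics"]))
    for t in("manifold_a","magnifier","lens","knob","mat","board"):
        print(t,[(np.round(r["xy"]),round(r["conf"],2)) for r in env.recognise(t,c)[:5]])
o=env.get_obs();print(o,env.hold_point_z)
E
```

```text
scene {'fx': 467.2575302370841, 'fy': 467.2575302370841, 'cx': 281.7210324549833, 'cy': 208.31537652959352, 'shot': 1}
[[-0.0749  0.9971  0.0125  0.082 ]
 [-0.6261 -0.0568  0.7777  0.2448]
 [ 0.7762  0.0505  0.6285 -1.9724]
 [ 0.      0.      0.      1.    ]]
manifold_a [(array([266., 194.]), 0.89), (array([144., 221.]), 0.74), (array([163., 220.]), 0.68), (array([326., 194.]), 0.68), (array([272., 232.]), 0.6)]
magnifier [(array([295., 254.]), 0.84)]
lens [(array([334., 230.]), 0.57)]
knob [(array([335., 226.]), 0.88)]
mat [(array([280., 243.]), 0.98)]
board [(array([151., 227.]), 0.95)]
top {'fx': 516.571243507686, 'fy': 516.571243507686, 'cx': 279.5090450051008, 'cy': 207.74921664344217, 'shot': 2}
[[-0.0175 -0.9998  0.0083 -0.0134]
 [ 0.9984 -0.017   0.053  -0.5757]
 [-0.0529  0.0092  0.9986 -1.6325]
 [ 0.      0.      0.      1.    ]]
manifold_a [(array([415., 223.]), 0.95), (array([433., 219.]), 0.89), (array([295., 212.]), 0.89), (array([242., 284.]), 0.68)]
magnifier [(array([243., 167.]), 0.65)]
lens [(array([230., 182.]), 0.93)]
knob [(array([433., 221.]), 0.74), (array([228., 183.]), 0.61)]
mat [(array([285., 211.]), 0.61)]
board [(array([423., 225.]), 0.64)]
{'clock': 0.7, 'joint_positions': array([-89.273 ,   9.0758,  91.5015,  -0.0013,  79.4225, -12.0384]), 'qvel': array([ 0.0862, -0.0032,  0.0304, -0.0092,  0.0932,  0.0365]), 'tau': array([ -0.0005, -38.5488, -32.2303,   0.0702,   0.0307,  -0.    ]), 'tcp_pos': array([ 0.127 , -0.5608,  0.4047]), 'ee_rot': array([[ 0.9753,  0.221 , -0.    ],
       [ 0.221 , -0.9753, -0.    ],
       [-0.    , -0.    , -1.    ]]), 'contact_force': array([-1.4272, -0.6215,  0.3565]), 'wrist_torque': array([-0.0062, -0.0221,  0.0298]), 'finger_force': 0.0, 'width': 0.09231253125426725} 0.1714
```

View pics/scene0.png

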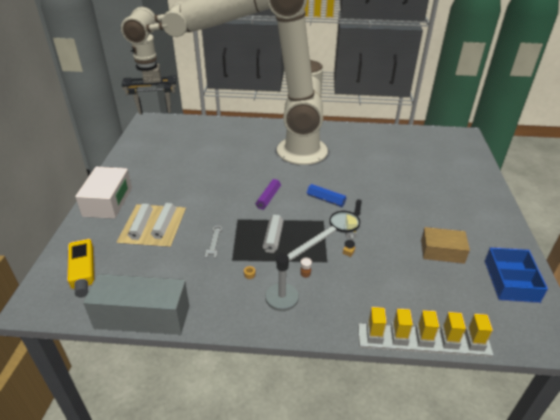

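View pics/top0.png

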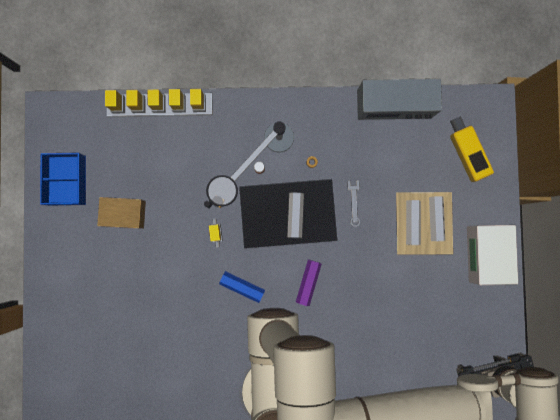

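The scene picture shows the mat bar at about (273,233), post top at (282,262) and knob at (357,207). In the top picture the bar is at (295,215), the post at (279,128), the lens at (222,190) and the knob at (208,204). I'll enlarge these and measure.

```bash
python3 - <<'E'
from h import *
np.set_printoptions(precision=4,suppress=True)
a=env.get_image("scene");b=env.get_image("top")
A=cv2.resize(a["img"][180:300,225:375],None,fx=5,fy=5,interpolation=cv2.INTER_CUBIC)
B=cv2.resize(b["img"][110:260,195:345],None,fx=4,fy=4,interpolation=cv2.INTER_CUBIC)
cv2.imwrite("pics/A.png",A[:,:,::-1]);cv2.imwrite("pics/B.png",B[:,:,::-1])
# mat
for c,s in((a,(280,220,110,60)),(b,(285,170,120,85))):
    g=c["img"].max(2); m=(g<45).astype(np.uint8)
    n,l,st,ce=cv2.connectedComponentsWithStats(m); i=1+np.argmax([st[k,4] if st[k,0]>150 and st[k,0]<300 and 150<st[k,1]<240 else 0 for k in range(1,n)])
    pts=np.argwhere(l==i)[:,::-1].astype(np.float32)
    P=np.array([atz(c,p,.003)[:2] for p in pts],np.float32)
    print(st[i],cv2.minAreaRect(P))
E
```

```text
[366   0   3   3   8] ((-2.2787680625915527, 0.4270135462284088), (0.01587657816708088, 0.060050398111343384), 86.29975891113281)
[ 240  180   96   68 4135] ((0.5576745867729187, -0.049613967537879944), (0.19371140003204346, 0.2960057258605957), 3.679088592529297)
```

View pics/A.png

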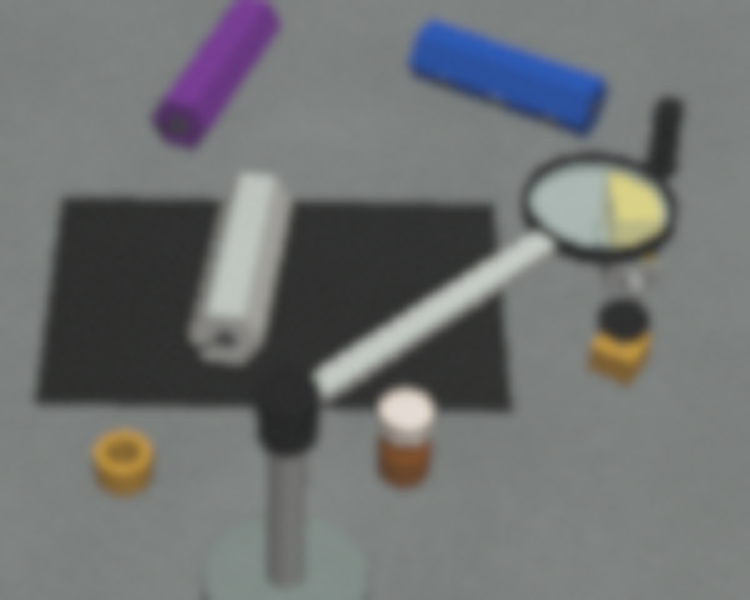

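View pics/B.png

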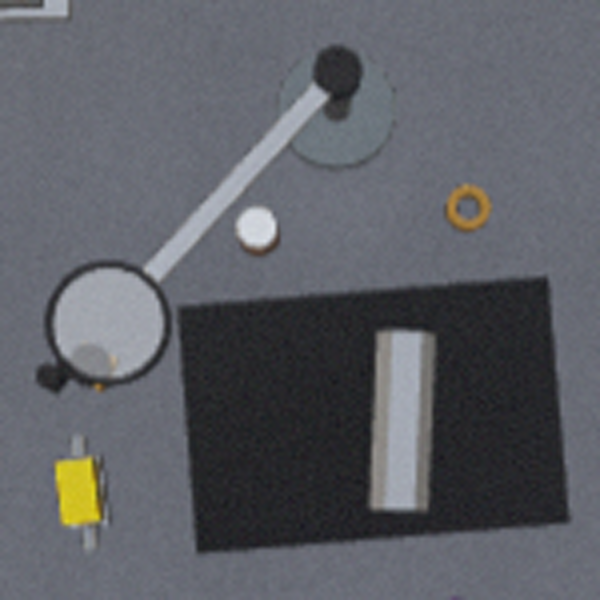

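Picture A shows the bar with no ports on its top or either visible side, and its end face near full-image (270,247) with a dark mark. So the ported flat is probably one of the two lower ones. The top picture agrees: three plain flats. Next I'll fit the bar pose in both views and rectify the end face to read the keyway.

```bash
cat >> h.py <<'E'
def hexpts(x,y,z,yaw,L=.14):
    R=.0231;th=np.radians(np.arange(0,360,60)+0)
    c,s=np.cos(yaw),np.sin(yaw);o=[]
    for u in(-L/2,L/2):
        for t in th:
            v,w=R*np.cos(t),R*np.sin(t); o.append([x+c*u-s*v,y+s*u+c*v,z+w])
    return np.array(o)
def hull(c,P,S=8):
    q=np.array([proj(c,p) for p in P])
    return cv2.convexHull(((q+.5)*S).astype(np.float32))
def avg(n,k=6):
    c=env.get_image(n);m=[c["img"].astype(float)]+[env.get_image(n)["img"].astype(float) for _ in range(k-1)]
    c["avg"]=np.mean(m,0);return c
def fitbar(cs,x0,freez=False):
    from scipy.optimize import minimize
    dat=[]
    for c in cs:
        q=proj(c,[x0[0],x0[1],.023]).astype(int);r=60
        u0,v0=q-r
        im=cv2.resize(c["avg"][v0:v0+2*r,u0:u0+2*r].mean(2),None,fx=8,fy=8,interpolation=cv2.INTER_LINEAR)
        dat.append((c,np.array([u0,v0]),im))
    def cost(p):
        t=0
        for c,o,im in dat:
            h=hull(c,hexpts(p[0],p[1],p[3] if freez else .023,p[2]))-8*o
            m=np.zeros(im.shape,np.uint8);cv2.fillConvexPoly(m,(h*16).astype(int),1,shift=4)
            ring=cv2.dilate(m,np.ones((49,49)))-m
            inn=np.clip(im,20,110)
            t+=-(inn[m>0].mean()-inn[ring>0].mean()) 
        return t
    s=[x0]+[np.add(x0,d) for d in np.diag([.008,.008,.06]+([.005] if freez else []))]
    r=minimize(cost,x0,method="Nelder-Mead",options=dict(initial_simplex=s,xatol=1e-5,fatol=1e-3))
    return r.x,r.fun
E
python3 - <<'E'
from h import *
np.set_printoptions(precision=4,suppress=True)
a=avg("scene");b=avg("top");np.savez("avg0.npz",a=a["avg"],b=b["avg"])
q=atz(b,(295.7,215),.043);print(q)
for cs in([a,b],[a],[b]): print(fitbar(cs,[q[0],q[1],.05]))
p,_=fitbar([a,b],[q[0],q[1],.05,.023],True);print("free z",p)
f,_=fitbar([a,b],[q[0],q[1],.05])
# end-face rectification, both ends where visible
out=[]
x,y,yaw=f;cc,s=np.cos(yaw),np.sin(yaw)
def rect(c,fn,W,H,k):
    m=np.array([[proj(c,fn(i/(W-1)*1.,j/(H-1))) for i in range(W)] for j in range(H)],np.float32)
    return cv2.remap(c["avg"].astype(np.float32),m[:,:,0],m[:,:,1],cv2.INTER_CUBIC)
def end(i,j):
    v=(i-.5)*.06;w=(.5-j)*.06;u=.07
    return [x+cc*u-s*v,y+s*u+cc*v,.023+w]
E1=rect(a,end,300,300,1)
for k in range(6):
    t=np.radians(60*k);cv2.circle(E1,(int(150+.0231*np.cos(t)*5000),int(150-.0231*np.sin(t)*5000)),3,(255,0,0),-1)
T=[]
for ang in(60,0,-60):  # flats: +y side, top, -y side (normal angle from z toward +y)
    n=np.radians(90-ang)
    def fl(i,j,n=n):
        u=(i-.5)*.16;t=(j-.5)*.03
        v=.02*np.cos(n)+t*np.sin(n);w=.02*np.sin(n)-t*np.cos(n)
        return [x+cc*u-s*v,y+s*u+cc*v,.023+w]
    T.append(np.hstack([rect(b,fl,230,90,1),rect(a,fl,230,90,1)]))
img=np.vstack(T); E1=cv2.resize(E1,(270,270))
img=np.hstack([img,E1]);img=np.clip(img*1.3,0,255).astype(np.uint8)
cv2.imwrite("pics/rect.png",img[:,:,::-1])
E
```

```text
[ 0.5503 -0.0734  0.043 ]
(array([ 0.5529, -0.0713, -0.0632]), np.float64(-97.8851199539344))
(array([ 0.5603, -0.0694, -0.0729]), np.float64(-38.082765334747236))
(array([ 0.5518, -0.0719, -0.0627]), np.float64(-64.21281843067624))
free z [ 0.552  -0.0717 -0.064   0.0143]
```

View pics/rect.png

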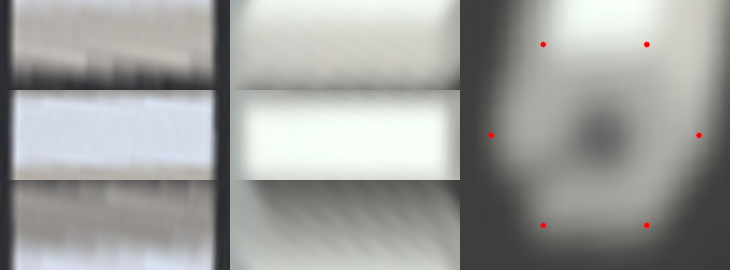

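The rectified flats are all plain. The end-face mark sits near the centre and is too blurry to place, so I'll sharpen it and compare it with the other bars' ends.

```bash
python3 - <<'E'
from h import *
d=np.load("avg0.npz");A=d["a"]
c=env.get_image("scene")
for r in env.recognise("manifold_a",c): print(r)
def rl(im,s,n):
    im=np.maximum(im,1);e=im.copy();g=lambda z:cv2.GaussianBlur(z,(0,0),s)
    for _ in range(n): e=e*g(im/np.maximum(g(e),1e-3))
    return e
U=cv2.resize(A,None,fx=4,fy=4,interpolation=cv2.INTER_CUBIC)
D=rl(U,4.5,40)
t=[]
for (u,v) in((269,246),(136,232),(158,232),(260,203)):
    s=[]
    for I in(U,D):
        x=I[4*v-56:4*v+56,4*u-56:4*u+56];s.append(cv2.resize(np.clip(x*1.1,0,255),(200,200),interpolation=cv2.INTER_CUBIC))
    t.append(np.vstack(s))
cv2.imwrite("pics/ends.png",np.hstack(t)[:,:,::-1])
E
```

```text
{'xy': [163.3, 222.2], 'conf': 0.88}
{'xy': [142.3, 220.6], 'conf': 0.8}
{'xy': [271.8, 235.6], 'conf': 0.79}
{'xy': [269.2, 195.9], 'conf': 0.73}[ WARN:0@26.925] global loadsave.cpp:1063 imwrite_ Unsupported depth image for selected encoder is fallbacked to CV_8U.
```

View pics/ends.png

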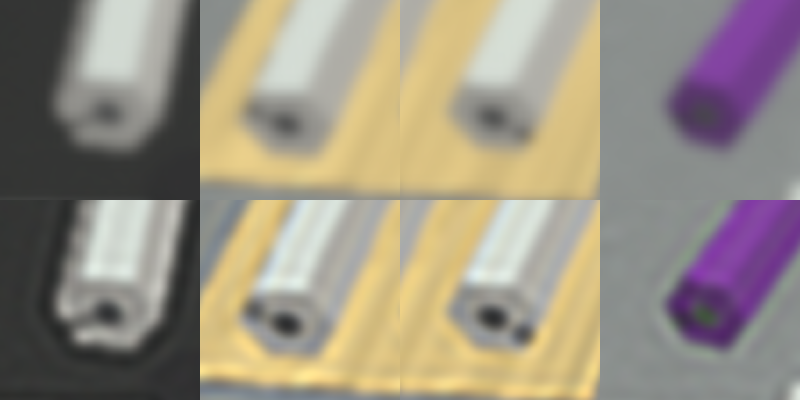

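The sharpened ends show a centre bore plus a keyway. On the mat bar the keyway is at lower left, at tile (73,325) against a centre of (107,313). So the ported flat is two flats from the top on the -y side, and the bar needs two rolls toward +y. Next I'll measure the magnifier and work out the approach.

```bash
cat >> h.py <<'E'
def tri(a,ua,b,ub):
    (o1,d1),(o2,d2)=ray(a,ua),ray(b,ub);d1/=np.linalg.norm(d1);d2/=np.linalg.norm(d2)
    s=np.linalg.lstsq(np.c_[d1,-d2],o2-o1,rcond=None)[0]
    p,q=o1+d1*s[0],o2+d2*s[1];return (p+q)/2,np.linalg.norm(p-q)
def toTool(tip=None,ang=None):
    """shift (mm) in tool axes for fingertip-centre target tip; turn about tool z to get tool-x world angle ang"""
    o=env.get_obs();R=np.array(o["ee_rot"]);d=np.array(tip)-(o["tcp_pos"]+R[:,2]*.19)
    cur=np.arctan2(R[1,0],R[0,0]);w=(ang-cur+np.pi)%(2*np.pi)-np.pi
    return R.T@d*1000,-w
E
python3 - <<'E'
from h import *
np.set_printoptions(precision=4,suppress=True)
a=env.get_image("scene");b=env.get_image("top")
print("knobtop",tri(a,(358.6,200.5),b,(207.5,204.5)))
print("knob180 top",atz(b,(207.5,204.5),.199))
print("lens",tri(a,(225+600/5,180+207/5),b,(195+108/4,110+322/4)), atz(b,(195+108/4,110+322/4),.15))
print("pivot",tri(a,(225+288/5,180+378/5),b,(195+338/4,110+72/4)),atz(b,(195+338/4,110+72/4),.17))
print("mat c",atz(b,(195+374/4,110+415/4),.003))
for p,g in(((.55,-.0713-.045,.10),1.508),((.55,-.0713-.045,.0395),1.508)): print(toTool(p,g))
E
```

```text
knobtop (array([0.5787, 0.1855, 0.1945]), np.float64(0.005689739766743816))
knob180 top [0.5783 0.1821 0.199 ]
lens (array([0.6221, 0.1487, 0.1468]), np.float64(0.005446478059155116)) [0.6217 0.1456 0.15  ]
pivot (array([ 0.8007, -0.0239,  0.1657]), np.float64(0.004175608493564369)) [ 0.7999 -0.0259  0.17  ]
mat c [ 0.5562 -0.052   0.003 ]
(array([ 510.7108, -340.0896,  114.7125]), np.float64(-1.2852685175253544))
(array([ 510.71  , -340.0924,  175.2125]), np.float64(-1.2852685175253544))
```

arm_command(
  moves=[
    [250,-170,0,0,0,-0.6,0.35],
    [511,-340,20,0,0,-1.285,0.35],
    [511,-340,20,0,0,-1.285,0.35],
    [511,-340,20,0,0,-1.285,0.35],
    [511,-340,20,0,0,-1.285,0.35],
    [511,-340,20,0,0,-1.285,0.35],
    [511,-340,20,0,0,-1.285,0.35],
    [511,-340,20,0,0,-1.285,0.35],
    [511,-340,80,0,0,-1.285,0.35],
    [511,-340,115,0,0,-1.285,0.35],
  ],
)

```text
clock: 2.85
tcp_pos: [0.5395, -0.1281, 0.3121]
ee_rot: [[0.061, 0.998, 0.005], [0.998, -0.061, -0.002], [-0.002, 0.005, -1.0]]
contact_force: [0.8, -0.6, -1.1]
width: 0.0598
finger_force: 0.0
```

```bash
cat > st.py <<'E'
from h import *
np.set_printoptions(precision=4,suppress=True)
o=env.get_obs();R=np.array(o["ee_rot"]);print(o["clock"],o["tcp_pos"]+R[:,2]*.19,o["tcp_pos"],np.degrees(np.arctan2(R[1,0],R[0,0])),R[:,2],o["contact_force"],o["width"],o["joint_positions"])
E
python3 st.py; python3 -c "
from h import *
print(toTool((.553,-.1165,.0395),1.508))"
```

```text
2.85 [ 0.5404 -0.1285  0.1221] [ 0.5395 -0.1281  0.3121] 86.4800298971703 [ 0.0049 -0.0022 -1.    ] [ 0.8083 -0.5743 -1.0563] 0.05981079035709413 [-25.8454  11.0804 100.1492   0.0075  68.4626 -22.3285]
(array([12.9298183 , 11.37422458, 82.62394357]), np.float64(0.0013612589287550492))
```

arm_command(
  moves=[
    [0,3,0,0,0,0,0.35],
    [0,3,30,0,0,0,0.35],
    [0,3,60,0,0,0,0.35],
    [0,3,60,0,0,0,0.35],
    [0,3,60,0,0,0,0.35],
  ],
)

```text
clock: 3.48
tcp_pos: [0.541, -0.1308, 0.2532]
ee_rot: [[0.064, 0.998, 0.003], [0.998, -0.064, -0.002], [-0.001, 0.003, -1.0]]
contact_force: [0.7, 0.3, 1.2]
width: 0.0596
finger_force: 0.0
```

```bash
python3 st.py
```

```text
3.475 [ 0.5415 -0.1311  0.0632] [ 0.541  -0.1308  0.2532] 86.34861434634858 [ 0.0028 -0.0015 -1.    ] [0.7302 0.2736 1.1525] 0.05959387242619742 [-26.033   15.9289 101.7949  -0.0083  62.0952 -22.3779]
```

arm_command(
  moves=[
    [12,11,0,0,0,0,0.35],
    [12,11,23,0,0,0,0.35],
    [12,11,23,0,0,0,0.35],
    [12,11,23,0,0,0,0.35],
  ],
)

```text
clock: 3.98
tcp_pos: [0.5528, -0.1185, 0.2292]
ee_rot: [[0.063, 0.998, 0.001], [0.998, -0.063, -0.001], [-0.0, 0.001, -1.0]]
contact_force: [-0.2, -0.3, -0.6]
width: 0.06
finger_force: 0.0
```

```bash
python3 st.py
```

```text
3.975 [ 0.5531 -0.1186  0.0392] [ 0.5528 -0.1185  0.2292] 86.40848133324151 [ 0.0014 -0.0006 -1.    ] [-0.1712 -0.2739 -0.6455] 0.059980752208502984 [-24.342   19.1977 100.8336   0.0032  59.8829 -20.7521]
```

arm_command(
  moves=[
    [10,0,0,0,0,0,0.35],
    [18,0,0,0,0,0,0.35],
    [21,0,0,0,0,0,0.35],
    [24,0,0,0,0,0,0.35],
    [26,0,0,0,0,0,0.35],
    [28,0,-1,0,0,0,0.35],
    [30,0,-2,0,0,0,0.35],
    [32,0,-3,0,0,0,0.35],
    [32,0,-3,0,0,0,0.35],
  ],
)

```text
clock: 5.1
tcp_pos: [0.5544, -0.0875, 0.2323]
ee_rot: [[0.063, 0.998, 0.0], [0.998, -0.063, -0.002], [-0.002, 0.0, -1.0]]
contact_force: [-3.5, -3.8, 7.9]
width: 0.0595
finger_force: 4.0
```

```bash
python3 st.py;python3 - <<'E'
from h import *
a=avg("scene",3);b=avg("top",3)
A=cv2.resize(a["avg"][200:270,230:330],None,fx=6,fy=6,interpolation=cv2.INTER_CUBIC)
cv2.imwrite("pics/p1.png",np.clip(A,0,255)[:,:,::-1].astype(np.uint8))
E
```

```text
5.1 [ 0.5545 -0.0879  0.0423] [ 0.5544 -0.0875  0.2323] 86.40034733131257 [ 0.0003 -0.0021 -1.    ] [-3.5269 -3.7531  7.8869] 0.05952488369772537 [-21.2761  18.403  101.437   -0.12    60.1    -17.6167]
```

View pics/p1.png

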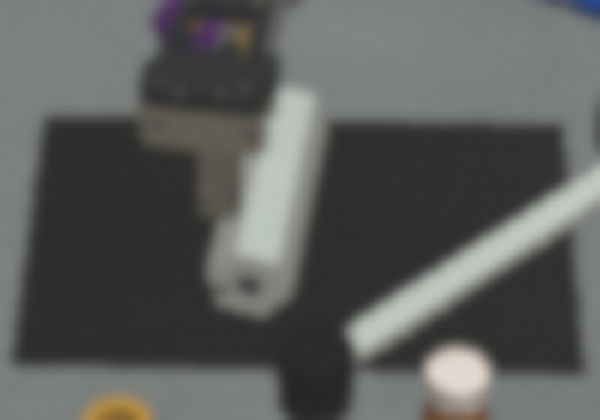

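The bar is now at about (250,190) in the crop, with its end at (248,285). It doesn't look clearly tipped yet, and the fingers are in contact. I'll push further.

arm_command(
  moves=[
    [2,0,-1,0,0,0,0.35],
    [4,0,-1,0,0,0,0.35],
    [6,0,-2,0,0,0,0.35],
    [8,0,-2,0,0,0,0.35],
    [8,0,-2,0,0,0,0.35],
  ],
)

```text
clock: 6.02
tcp_pos: [0.555, -0.0793, 0.2349]
ee_rot: [[0.063, 0.998, 0.0], [0.998, -0.063, -0.002], [-0.002, 0.0, -1.0]]
contact_force: [-6.9, -2.8, 12.4]
width: 0.06
finger_force: 5.8
```

```bash
python3 st.py;python3 - <<'E'
from h import *
b=avg("top",3);a=avg("scene",3)
q=[.553,-.06,-.063]
for z in(0,):
  for cs in([b],[a,b]): print(fitbar(cs,q))
def rect(c,x,y,yaw,ang):
    n=np.radians(90-ang);cc,s=np.cos(yaw),np.sin(yaw)
    m=np.zeros((90,390,2),np.float32)
    for j in range(90):
        for i in range(390):
            u=(i/389-.5)*.16;t=(j/89-.5)*.03;v=.02*np.cos(n)+t*np.sin(n);w=.02*np.sin(n)-t*np.cos(n)
            m[j,i]=proj(c,[x+cc*u-s*v,y+s*u+cc*v,.023+w])
    return cv2.remap(c["avg"].astype(np.float32),m,None,cv2.INTER_CUBIC)
E
```

```text
6.025 [ 0.555  -0.0797  0.0449] [ 0.555  -0.0793  0.2349] 86.40687757249422 [ 0.     -0.0017 -1.    ] [-6.9291 -2.7708 12.3574] 0.05999701678322165 [-20.4625  18.0961 101.4846  -0.1031  60.3847 -16.8184]
(array([ 0.55757358, -0.05854678,  0.05247231]), np.float64(-20.64598319873211))
(array([ 0.55937471, -0.06207259, -0.04026144]), np.float64(-56.89210304571698))
```

```bash
python3 - <<'E'
from h import *
a=avg("scene",4);b=avg("top",4)
A=cv2.resize(a["avg"][205:265,250:300],(500,600),interpolation=cv2.INTER_CUBIC)
B=cv2.resize(b["avg"][180:250,270:320],(300,420),interpolation=cv2.INTER_CUBIC)
B=np.vstack([B,np.zeros((180,300,3))])
cv2.imwrite("pics/p2.png",np.clip(np.hstack([A,B]),0,255)[:,:,::-1].astype(np.uint8))
E
```

```text
(no output)
```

View pics/p2.png

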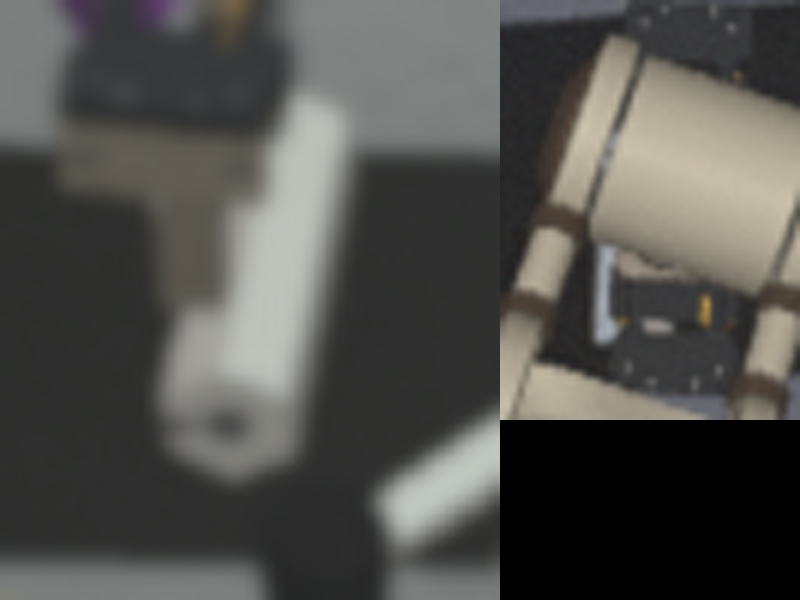

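The bar is tipping. Its end face now has a corner at the bottom, at crop (232,478), and the keyway is at left at (172,425), so it is near balance. I'll push on gently.

arm_command(
  moves=[
    [2,0,-1,0,0,0,0.35],
    [4,0,-2,0,0,0,0.35],
    [6,0,-2,0,0,0,0.35],
    [8,0,-2,0,0,0,0.35],
    [8,0,-2,0,0,0,0.35],
  ],
)

```text
clock: 7.35
tcp_pos: [0.5554, -0.0706, 0.2362]
ee_rot: [[0.063, 0.998, 0.0], [0.998, -0.063, 0.0], [0.0, 0.0, -1.0]]
contact_force: [-2.9, 0.1, 8.1]
width: 0.0596
finger_force: 3.8
```

```bash
python3 st.py
```

```text
7.35 [ 0.5555 -0.0705  0.0462] [ 0.5554 -0.0706  0.2362] 86.38640221474101 [ 0.0002  0.0003 -1.    ] [-2.9072  0.0597  8.1344] 0.05959335735778827 [-19.6143  17.8831 101.5779   0.0262  60.5344 -16.0136]
```

arm_command(
  moves=[
    [2,0,-1,0,0,0,0.35],
    [4,0,-1,0,0,0,0.35],
    [6,0,-1,0,0,0,0.35],
    [8,0,-1,0,0,0,0.35],
    [8,0,-1,0,0,0,0.35],
  ],
)

```text
clock: 7.98
tcp_pos: [0.5557, -0.0625, 0.2359]
ee_rot: [[0.063, 0.998, -0.0], [0.998, -0.063, 0.0], [0.0, -0.0, -1.0]]
contact_force: [0.0, 0.4, 0.4]
width: 0.0596
finger_force: 0.0
```

```bash
python3 st.py;  python3 - <<'E'
from h import *
a=avg("scene",4);print(a["shot"])
A=cv2.resize(a["avg"][205:265,250:300],(500,600),interpolation=cv2.INTER_CUBIC)
cv2.imwrite("pics/p3.png",np.clip(A,0,255)[:,:,::-1].astype(np.uint8))
E
```

```text
7.975 [ 0.5556 -0.0625  0.0459] [ 0.5557 -0.0625  0.2359] 86.40070534270204 [-0.0002  0.0001 -1.    ] [0.0426 0.3619 0.3684] 0.05963130616690851 [-18.8048  17.822  101.6989   0.0043  60.4923 -15.2076]
40
```

arm_command(
  moves=[
    [-30,0,0,0,0,0,0.35],
    [-80,0,-30,0,0,0,0.35],
    [-130,0,-30,0,0,0,0.35],
    [-160,0,-30,0,0,0,0.35],
    [-160,0,-30,0,0,0,0.35],
  ],
)

```text
clock: 8.8
tcp_pos: [0.5454, -0.2244, 0.2663]
ee_rot: [[0.066, 0.998, 0.001], [0.998, -0.066, -0.001], [-0.0, 0.001, -1.0]]
contact_force: [-0.0, 0.4, -0.7]
width: 0.0598
finger_force: 0.0
```

```bash
cat > look.py <<'E'
import sys
from h import *
np.set_printoptions(precision=4,suppress=True)
a=avg("scene",4);b=avg("top",4)
y0=float(sys.argv[1])
for cs in([a,b],[a],[b]): print(fitbar(cs,[.553,y0,-.063]))
p,_=fitbar([b],[.553,y0,-.063])
def rect(c,x,y,yaw,ang):
    n=np.radians(90-ang);cc,s=np.cos(yaw),np.sin(yaw)
    m=np.zeros((70,390,2),np.float32)
    for j in range(70):
        for i in range(390):
            u=(i/389-.5)*.16;t=(j/69-.5)*.03;v=.02*np.cos(n)+t*np.sin(n);w=.02*np.sin(n)-t*np.cos(n)
            m[j,i]=proj(c,[x+cc*u-s*v,y+s*u+cc*v,.023+w])
    return cv2.remap(c["avg"].astype(np.float32),m,None,cv2.INTER_CUBIC)
img=np.vstack([rect(b,*p,g) for g in(60,0,-60)]+[rect(a,*p,g) for g in(60,0,-60)])
B=cv2.resize(b["avg"][175:255,255:325],(367,420),interpolation=cv2.INTER_CUBIC)
cv2.imwrite("pics/"+sys.argv[2],np.clip(np.hstack([img,B]),0,255)[:,:,::-1].astype(np.uint8))
E
python3 st.py; python3 look.py -0.042 p4.png
```

```text
8.8 [ 0.5455 -0.2245  0.0763] [ 0.5454 -0.2244  0.2663] 86.20872060175513 [ 0.0006 -0.0005 -1.    ] [-0.0084  0.4033 -0.7283] 0.05982034198199472 [-34.0928  19.3358  95.8033  -0.0062  64.818  -30.2989]
(array([ 0.5544, -0.0482, -0.0668]), np.float64(-96.97899723067964))
(array([ 0.5627, -0.0462, -0.08  ]), np.float64(-39.24069105422966))
(array([ 0.5533, -0.0489, -0.0628]), np.float64(-62.59339507136907))
```

View pics/p4.png

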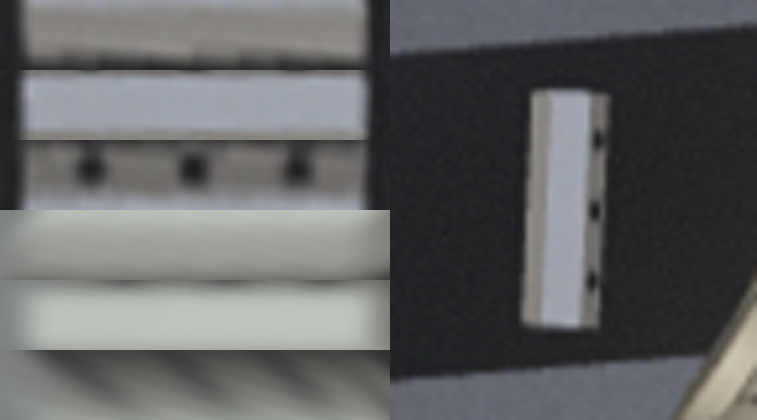

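The ports now show as three dark bores on the upper -y flat (crop x≈600; rows 140, 210, 282). The reading of the keyway was right, so one more roll toward +y is needed. I'll narrow the fingers so they press between the ports.

arm_command(
  moves=[
    [50,0,0,0,0,0,0.74],
    [100,0,0,0,0,0,0.74],
    [126,0,0,0,0,0,0.74],
    [126,0,20,0,0,0,0.74],
    [126,0,36,0,0,0,0.74],
    [126,0,36,0,0,0,0.74],
    [126,0,36,0,0,0,0.74],
  ],
)

```text
clock: 10.07
tcp_pos: [0.5537, -0.097, 0.2304]
ee_rot: [[0.063, 0.998, 0.0], [0.998, -0.063, -0.0], [-0.0, 0.0, -1.0]]
contact_force: [0.6, 0.1, 1.0]
width: 0.0239
finger_force: 0.0
```

```bash
python3 st.py
```

```text
10.075 [ 0.5538 -0.0971  0.0404] [ 0.5537 -0.097   0.2304] 86.36020490065869 [ 0.0004 -0.0002 -1.    ] [0.5837 0.1337 1.0042] 0.02393099228641643 [-22.2542  18.6953 101.3214   0.0003  59.9583 -18.6145]
```

arm_command(
  moves=[
    [14,0,0,0,0,0,0.74],
    [21,0,0,0,0,0,0.74],
    [24,0,0,0,0,0,0.74],
    [27,0,0,0,0,0,0.74],
    [30,0,-1,0,0,0,0.74],
    [33,0,-2,0,0,0,0.74],
    [36,0,-3,0,0,0,0.74],
    [39,0,-4,0,0,0,0.74],
    [42,0,-5,0,0,0,0.74],
    [44,0,-5,0,0,0,0.74],
  ],
)

```text
clock: 11.32
tcp_pos: [0.5566, -0.053, 0.2366]
ee_rot: [[0.063, 0.998, 0.0], [0.998, -0.063, -0.001], [-0.001, 0.0, -1.0]]
contact_force: [-4.5, -1.6, 11.5]
width: 0.0239
finger_force: 5.1
```

```bash
python3 st.py
```

```text
11.325 [ 0.5567 -0.0532  0.0466] [ 0.5566 -0.053   0.2366] 86.39395576017316 [ 0.0002 -0.0008 -1.    ] [-4.5137 -1.5791 11.5393] 0.02390833213203126 [-17.8137  17.7509 101.699   -0.0483  60.5225 -14.1839]
```

arm_command(
  moves=[
    [2,0,0,0,0,0,0.74],
    [4,0,0,0,0,0,0.74],
    [6,0,0,0,0,0,0.74],
    [8,0,0,0,0,0,0.74],
    [10,0,0,0,0,0,0.74],
    [12,0,0,0,0,0,0.74],
    [14,0,0,0,0,0,0.74],
    [14,0,0,0,0,0,0.74],
  ],
)

```text
clock: 12.32
tcp_pos: [0.5575, -0.0381, 0.2363]
ee_rot: [[0.063, 0.998, 0.0], [0.998, -0.063, 0.002], [0.002, 0.0, -1.0]]
contact_force: [-2.1, 2.6, 9.6]
width: 0.0237
finger_force: 4.0
```

```bash
python3 st.py
```

```text
12.325 [ 0.5575 -0.0378  0.0463] [ 0.5575 -0.0381  0.2363] 86.3801725042122 [ 0.0004  0.0017 -1.    ] [-2.1426  2.571   9.5876] 0.02369222292538597 [-16.3233  17.7286 101.7698   0.1123  60.5074 -12.7587]
```

arm_command(
  moves=[
    [2,0,0,0,0,0,0.74],
    [4,0,0,0,0,0,0.74],
    [6,0,0,0,0,0,0.74],
    [6,0,0,0,0,0,0.74],
  ],
)

```text
clock: 12.82
tcp_pos: [0.5575, -0.0326, 0.2348]
ee_rot: [[0.063, 0.998, -0.0], [0.998, -0.063, 0.0], [0.0, -0.0, -1.0]]
contact_force: [-0.8, 0.7, -0.5]
width: 0.0238
finger_force: 0.0
```

```bash
python3 st.py
```

```text
12.825 [ 0.5574 -0.0326  0.0448] [ 0.5575 -0.0326  0.2348] 86.39447876736605 [-0.0005  0.0002 -1.    ] [-0.7802  0.6538 -0.5034] 0.023793797047996244 [-15.751   17.8303 101.8418   0.0044  60.3562 -12.1476]
```

arm_command(
  moves=[
    [-10,0,-4,0,0,0,0.74],
    [-50,0,-20,0,0,0,0.74],
    [-100,0,-60,0,0,0,0.74],
    [-150,0,-100,0,0,0,0.74],
    [-190,0,-140,0,0,0,0.7],
    [-190,0,-160,0,0,0,0.7],
    [-190,0,-160,0,0,0,0.7],
  ],
)

```text
clock: 13.7
tcp_pos: [0.5457, -0.2237, 0.3972]
ee_rot: [[0.064, 0.998, 0.004], [0.998, -0.064, -0.002], [-0.002, 0.004, -1.0]]
contact_force: [-0.0, 0.0, 0.3]
width: 0.0277
finger_force: 0.0
```

```bash
python3 st.py; python3 look.py -0.025 p5.png; python3 - <<'E'
from h import *
b=avg("top",4)
# detect dark ports within bright bar
g=b["avg"].mean(2).astype(np.float32);q=proj(b,[.553,-.025,.043]).astype(int)
s=cv2.resize(g[q[1]-30:q[1]+30,q[0]-12:q[0]+12],None,fx=8,fy=8,interpolation=cv2.INTER_CUBIC)
bar=cv2.morphologyEx((s>95).astype(np.uint8),cv2.MORPH_CLOSE,np.ones((70,70)))
m=((s<85)&(bar>0)).astype(np.uint8);n,l,st,ce=cv2.connectedComponentsWithStats(m)
for k in range(1,n):
    if st[k,4]>80:
        uv=(ce[k]+.5)/8-.5+[q[0]-12,q[1]-30];print(st[k],uv,atz(b,uv,.043))
E
```

```text
13.7 [ 0.5464 -0.2242  0.2072] [ 0.5457 -0.2237  0.3972] 86.31061710099709 [ 0.0035 -0.0025 -1.    ] [-0.0469  0.0484  0.3461] 0.027652025748846593 [-34.0203  11.4705  89.634   -0.0035  78.6489 -30.3305]
(array([ 0.5556, -0.0255, -0.0756]), np.float64(-93.00584740823922))
(array([ 0.5607, -0.0238, -0.104 ]), np.float64(-32.69880556634041))
(array([ 0.5548, -0.0262, -0.0633]), np.float64(-63.06404648038739))
[ 158   74   34  283 7996] [289.70740058 211.66675525] [ 0.56106627 -0.05482224  0.043     ]
[ 98 124  27  26 564] [281.41179078 200.54454787] [ 0.59645039 -0.0294294   0.043     ]
[ 93 230  27  26 559] [280.76397585 213.89702594] [ 0.5545487  -0.02665869  0.043     ]
[ 88 336  27  29 593] [280.20773609 227.31629427] [ 0.51254877 -0.02417857  0.043     ]
```

View pics/p5.png

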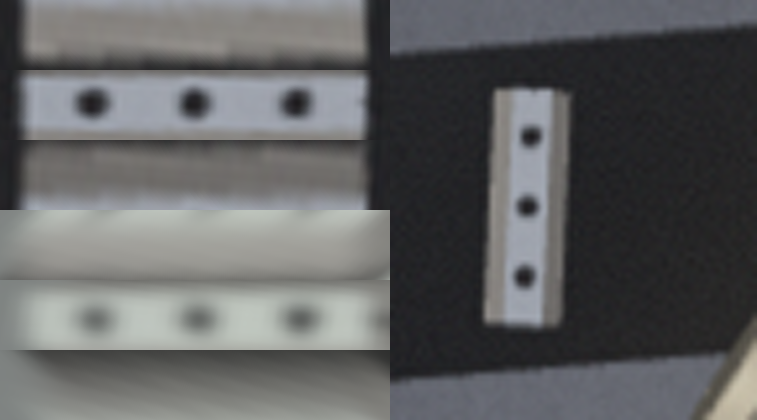

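All three ports are on top at x≈0.596, 0.555 and 0.513, with y≈-0.027 at the centre. They are 42 mm apart, as stated. Next is the magnifier.

```bash
cat > lens.py <<'E'
from h import *
from scipy.optimize import least_squares
np.set_printoptions(precision=4,suppress=True)
def lensfit(c,th0,piv=(.80,-.027)):
    g=c["avg"].mean(2).astype(np.float32)
    t=np.linspace(0,2*np.pi,90,endpoint=False)
    def cost(p):   # ring 40.5..46 dark vs inside/outside
        x,y=p
        def s(r):
            P=np.array([proj(c,[x+r*np.cos(k),y+r*np.sin(k),.156]) for k in t],np.float32)
            return cv2.remap(g,P[None,:,0].copy(),P[None,:,1].copy(),cv2.INTER_LINEAR)[0]
        return np.minimum(s(.043),90).mean()
    from scipy.optimize import minimize
    x0=np.array(piv)+.25*np.array([-np.cos(th0),np.sin(th0)])
    best=min(((cost(x0+[i*.003,j*.003]),x0+[i*.003,j*.003]) for i in range(-5,6) for j in range(-5,6)),key=lambda z:z[0])
    r=minimize(cost,best[1],method="Nelder-Mead",options=dict(initial_simplex=[best[1],best[1]+[.002,0],best[1]+[0,.002]],xatol=1e-5))
    return r.x,r.fun
E
python3 - <<'E'
from lens import *
b=avg("top",4);a=avg("scene",4)
print("lens",lensfit(b,.78),lensfit(a,.78))
for n,c in(("t",b),("s",a)):
    for k in("knob","lens"): print(n,k,[(r["xy"],r["conf"]) for r in env.recognise(k,c)[:2]])
print(toTool((.5785,.183,.24),np.radians(136.7)))
E
```

```text
lens (array([0.6214, 0.146 ]), np.float64(55.89955139160156)) (array([0.6323, 0.1488]), np.float64(81.09654235839844))Traceback (most recent call last):
  File "<stdin>", line 5, in <module>
ValueError: only the last four pictures can be asked about
```

arm_command(
  moves=[
    [0,0,-33,0,0,0,0.35],
    [60,0,-33,0,0,-0.15,0.35],
    [120,2,-33,0,0,-0.3,0.35],
    [180,3,-33,0,0,-0.45,0.35],
    [240,4,-33,0,0,-0.6,0.35],
    [300,5,-33,0,0,-0.75,0.35],
    [360,7,-33,0,0,-0.88,0.35],
    [410,7,-33,0,0,-0.88,0.35],
    [410,7,-33,0,0,-0.88,0.35],
    [410,7,-33,0,0,-0.88,0.35],
  ],
)

```text
clock: 15.95
tcp_pos: [0.5784, 0.1859, 0.4279]
ee_rot: [[-0.729, 0.684, -0.0], [0.684, 0.729, -0.001], [-0.0, -0.001, -1.0]]
contact_force: [-0.2, 0.4, -0.8]
width: 0.0599
finger_force: 0.0
```

```bash
python3 st.py; python3 -c "
from h import *
print(toTool((.580,.184,.169),np.radians(136)))"
```

```text
15.95 [0.5784 0.1858 0.2379] [0.5784 0.1859 0.4279] 136.81478207961663 [-0.0002 -0.0006 -1.    ] [-0.2248  0.3824 -0.7973] 0.05994700056335517 [  6.4454  13.0375  84.3264  -0.0327  82.6538 -40.3652]
(array([-2.39760626, -0.19014333, 68.9215975 ]), np.float64(0.014220629975556509))
```

arm_command(
  moves=[
    [-2,0,20,0,0,0,0.35],
    [-2,0,45,0,0,0,0.35],
    [-2,0,69,0,0,0,0.35],
    [-2,0,69,0,0,0,0.74],
    [-2,0,69,0,0,0,0.76],
    [-2,0,69,0,0,0,0.76],
    [-2,0,69,0,0,0,0.76],
  ],
)

```text
clock: 16.82
tcp_pos: [0.5801, 0.185, 0.3601]
ee_rot: [[-0.729, 0.684, 0.002], [0.684, 0.729, 0.0], [-0.001, 0.001, -1.0]]
contact_force: [0.1, 0.0, 0.9]
width: 0.0227
finger_force: 0.4
```

```bash
python3 st.py; python3 - <<'E'
from h import *
np.set_printoptions(precision=1,suppress=True)
o=env.get_obs();R=np.array(o["ee_rot"]);t=(o["tcp_pos"]+R[:,2]*.19)
piv=np.array([.80,-.027]);cur=np.arctan2(R[1,0],R[0,0])
a0=np.arctan2(t[1]-piv[1],piv[0]-t[0]);print(a0,np.hypot(*(t[:2]-piv)))
for th in np.arange(.75,-.21,-.06):
    k=piv+.306*np.array([-np.cos(th),np.sin(th)]); d=R.T@np.array([k[0]-t[0],k[1]-t[1],0])*1000
    print(round(th,2),d,round(-((np.pi-th)-cur),2))
E
```

```text
16.825 [0.5805 0.185  0.1701] [0.5801 0.185  0.3601] 136.80792139636384 [ 0.0018  0.0002 -1.    ] [0.0842 0.0463 0.9379] 0.022740193741879428 [  6.3266  16.0069  88.5567   0.002   75.3332 -40.4818]
0.7680017111273872 0.305175184261474
0.75 [ 0.9 -5.5 -0. ] -0.0
0.69 [  0.2 -23.8  -0. ] -0.06
0.63 [ -1.5 -42.1  -0.1] -0.12
0.57 [ -4.3 -60.3  -0.1] -0.18
0.51 [ -8.2 -78.2  -0.1] -0.24
0.45 [-13.2 -95.9  -0.1] -0.3
0.39 [ -19.2 -113.2   -0.1] -0.36
0.33 [ -26.2 -130.2   -0.2] -0.42
0.27 [ -34.3 -146.7   -0.2] -0.48
0.21 [ -43.3 -162.7   -0.2] -0.54
0.15 [ -53.3 -178.1   -0.2] -0.6
0.09 [ -64.1 -192.9   -0.2] -0.66
0.03 [ -75.9 -207.    -0.2] -0.72
-0.03 [ -88.4 -220.4   -0.2] -0.78
-0.09 [-101.8 -233.    -0.2] -0.84
-0.15 [-115.9 -244.7   -0.2] -0.9
```

arm_command(
  moves=[
    [0,-24,0,0,0,-0.06,0.76],
    [-1,-42,0,0,0,-0.12,0.76],
    [-4,-60,0,0,0,-0.18,0.76],
    [-8,-78,0,0,0,-0.24,0.76],
    [-13,-96,0,0,0,-0.3,0.76],
    [-19,-113,0,0,0,-0.36,0.76],
    [-26,-130,0,0,0,-0.42,0.76],
    [-34,-147,0,0,0,-0.48,0.76],
    [-43,-163,0,0,0,-0.54,0.76],
    [-43,-163,0,0,0,-0.54,0.76],
  ],
)

```text
clock: 18.08
tcp_pos: [0.4997, 0.0361, 0.3596]
ee_rot: [[-0.977, 0.214, 0.001], [0.214, 0.977, -0.0], [-0.001, 0.0, -1.0]]
contact_force: [-0.2, 0.9, -0.8]
width: 0.022
finger_force: 0.0
```

```bash
python3 st.py; python3 - <<'E'
from lens import *
np.set_printoptions(precision=4,suppress=True)
b=env.get_image("top");a=env.get_image("scene")
for n,c in(("t",b),("s",a)):
    for k in("knob","lens"): print(n,k,[(r["xy"],r["conf"]) for r in env.recognise(k,c)[:2]])
np.set_printoptions(precision=1,suppress=True)
o=env.get_obs();R=np.array(o["ee_rot"]);t=(o["tcp_pos"]+R[:,2]*.19)
piv=np.array([.80,-.027]);cur=np.arctan2(R[1,0],R[0,0])
a0=np.arctan2(t[1]-piv[1],piv[0]-t[0]);print(a0,np.hypot(*(t[:2]-piv)))
for th in np.arange(.21,-.1,-.03):
    k=piv+.306*np.array([-np.cos(th),np.sin(th)]); d=R.T@np.array([k[0]-t[0],k[1]-t[1],0])*1000
    print(round(th,2),d,round(-((np.pi-th)-cur),2))
E
```

```text
18.075 [0.4999 0.036  0.1696] [0.4997 0.0361 0.3596] 167.62090348298784 [ 0.001  -0.0002 -1.    ] [-0.1766  0.9235 -0.802 ] 0.022015635380228302 [ -9.7162   0.2573 106.117   -0.0007  73.5667 -87.3369]
t knob [([272.2, 196.3], 0.86)]
t lens [([268.8, 196.3], 0.97)]
s knob [([295.4, 212.1], 0.81)]
s lens []
0.21081451485069397 0.3070378860836781
0.21 [-1.  -0.2 -0. ] -0.0
0.18 [-1.2 -9.4 -0. ] -0.03
0.15 [ -1.7 -18.6  -0. ] -0.06
0.12 [ -2.4 -27.7  -0. ] -0.09
0.09 [ -3.4 -36.9  -0. ] -0.12
0.06 [ -4.6 -46.   -0. ] -0.15
0.03 [ -6.2 -55.   -0. ] -0.18
0.0 [ -8. -64.  -0.] -0.21
-0.03 [-10.1 -73.   -0. ] -0.24
-0.06 [-12.4 -81.8  -0. ] -0.27
-0.09 [-15.  -90.6  -0. ] -0.3
```

arm_command(
  moves=[
    [-1,-9,0,0,0,-0.03,0.76],
    [-2,-19,0,0,0,-0.06,0.76],
    [-2,-28,0,0,0,-0.09,0.76],
    [-3,-37,0,0,0,-0.12,0.76],
    [-5,-46,0,0,0,-0.15,0.76],
    [-5,-51,0,0,0,-0.17,0.76],
    [-6,-54,0,0,0,-0.18,0.76],
    [-6,-56,0,0,0,-0.18,0.76],
    [-6,-56,0,0,0,-0.18,0.76],
  ],
)

```text
clock: 19.5
tcp_pos: [0.4937, -0.0193, 0.359]
ee_rot: [[-0.999, 0.034, -0.0], [0.034, 0.999, -0.0], [0.0, -0.0, -1.0]]
contact_force: [-0.6, -0.8, 0.9]
width: 0.0221
finger_force: 0.0
```

```bash
python3 st.py; python3 - <<'E'
from lens import *
b=avg("top",3)
print("top lens",lensfit(b,0.03))
b=env.get_image("top")
print([(r["xy"],atz(b,r["xy"],.15),r["conf"]) for r in env.recognise("lens",b)[:2]])
E
```

```text
19.5 [ 0.4937 -0.0193  0.169 ] [ 0.4937 -0.0193  0.359 ] 178.05561310070803 [-0.     -0.0002 -1.    ] [-0.6308 -0.7991  0.9464] 0.022062392715249842 [ -16.2799   -0.7552  107.1929   -0.0114   73.5611 -104.3323]
top lens (array([ 0.592 , -0.1267]), np.float64(39.72342300415039))
[([276.8, 191.7], array([ 0.6155, -0.015 ,  0.15  ]), 0.55)]
```

arm_command(
  moves=[
    [0,0,0,0,0,0,0.5],
    [0,0,0,0,0,0,0.5],
    [0,0,-35,0,0,0,0.5],
    [0,0,-70,0,0,0,0.5],
    [0,-60,-70,0,0,0,0.5],
    [0,-120,-70,0,0,0,0.5],
    [0,-180,-70,0,0,0,0.5],
    [0,-230,-70,0,0,0,0.5],
    [0,-230,-70,0,0,0,0.5],
  ],
)

```text
clock: 20.88
tcp_pos: [0.4853, -0.2521, 0.4288]
ee_rot: [[-0.999, 0.038, -0.0], [0.038, 0.999, -0.0], [0.0, -0.0, -1.0]]
contact_force: [0.2, 0.9, -0.2]
width: 0.0459
finger_force: 0.0
```

```bash
cat > chk.py <<'E'
from lens import *
b=avg("top",3);a=avg("scene",1)
L,f=lensfit(b,-.005);print("lens top",L,f)
print([(r["xy"],atz(b,r["xy"],.15),r["conf"]) for r in env.recognise("lens",env.get_image("top"))[:2]])
print([(r["xy"],atz(b,r["xy"],.19),r["conf"]) for r in env.recognise("knob",env.get_image("top"))[:2]])
print("lens scene",lensfit(avg("scene",3),-.005))
g=b["avg"].mean(2).astype(np.float32);q=proj(b,[.553,-.025,.043]).astype(int)
s=cv2.resize(g[q[1]-30:q[1]+30,q[0]-25:q[0]+25],None,fx=8,fy=8,interpolation=cv2.INTER_CUBIC)
bar=cv2.morphologyEx((s>95).astype(np.uint8),cv2.MORPH_CLOSE,np.ones((70,70)))
m=((s<85)&(bar>0)).astype(np.uint8);n,l,st,ce=cv2.connectedComponentsWithStats(m)
for k in range(1,n):
    if 80<st[k,4]<2000:
        uv=(ce[k]+.5)/8-.5+[q[0]-25,q[1]-30];print(st[k],uv,atz(b,uv,.043))
print(fitbar([b],[.5548,-.0262,-.0633]))
cv2.imwrite("pics/chk.png",b["avg"][:,:,::-1])
E
python3 st.py; python3 chk.py
```

```text
20.875 [ 0.4853 -0.2521  0.2388] [ 0.4853 -0.2521  0.4288] 177.80474998353904 [-0.0004 -0.0003 -1.    ] [ 0.2489  0.8651 -0.152 ] 0.04587531776555787 [ -40.1021    3.9876   94.2974   -0.0284   81.7217 -127.9027]
lens top [ 0.5538 -0.0193] 52.18720626831055
[([277.0, 203.7], array([ 0.5802, -0.0149,  0.15  ]), 0.58), ([214.6, 233.8], array([0.4954, 0.1686, 0.15  ]), 0.47)]
[([278.0, 204.2], array([ 0.5763, -0.0176,  0.19  ]), 0.57)]
lens scene (array([ 0.5653, -0.0168]), np.float64(82.35966491699219))
[ 160  107  112   43 1436] [282.2689 198.7744] [ 0.602  -0.0322  0.043 ]
(array([ 0.5538, -0.0265, -0.0663]), np.float64(-34.90272940445982))[ WARN:0@5.364] global loadsave.cpp:1063 imwrite_ Unsupported depth image for selected encoder is fallbacked to CV_8U.
```

The lens is 7 mm too far toward +y of the port row, and both cameras agree on that difference. I'll nudge the knob 9 mm toward -y.

arm_command(
  moves=[
    [0,60,0,0,0,0,0.5],
    [0,120,0,0,0,0,0.5],
    [0,180,0,0,0,0,0.5],
    [0,234,0,0,0,0,0.5],
    [0,234,0,0,0,0,0.5],
    [0,234,0,0,0,0,0.5],
    [0,234,35,0,0,0,0.5],
    [0,234,70,0,0,0,0.5],
    [0,234,70,0,0,0,0.76],
    [0,234,70,0,0,0,0.76],
  ],
)

```text
clock: 22.68
tcp_pos: [0.4943, -0.0163, 0.3604]
ee_rot: [[-0.999, 0.035, 0.002], [0.035, 0.999, -0.001], [-0.002, -0.001, -1.0]]
contact_force: [0.4, -0.0, -0.3]
width: 0.0286
finger_force: 0.0
```

```bash
python3 st.py
```

```text
22.675 [ 0.4946 -0.0164  0.1704] [ 0.4943 -0.0163  0.3604] 177.9794434800709 [ 0.0017 -0.0006 -1.    ] [ 0.3654 -0.029  -0.2731] 0.028552056216031168 [ -15.9186   -0.7913  107.0625   -0.0079   73.6268 -103.8958]
```

arm_command(
  moves=[
    [0,0,0,0,0,0,0.76],
    [0,0,0,0,0,0,0.76],
    [0,-2,0,0,0,0,0.76],
    [0,-4,0,0,0,0,0.76],
    [0,-6,0,0,0,0,0.76],
    [0,-8,0,0,0,0,0.76],
    [0,-9,0,0,0,0,0.76],
    [0,-10,0,0,0,0,0.76],
    [0,-11,0,0,0,0,0.76],
    [0,-11,0,0,0,0,0.76],
  ],
)

```text
clock: 23.92
tcp_pos: [0.4934, -0.0264, 0.359]
ee_rot: [[-0.999, 0.034, -0.0], [0.034, 0.999, -0.0], [0.0, -0.0, -1.0]]
contact_force: [-0.0, -0.2, -0.6]
width: 0.0221
finger_force: 0.1
```

```bash
python3 st.py
```

```text
23.925 [ 0.4934 -0.0264  0.169 ] [ 0.4934 -0.0264  0.359 ] 178.0631908141452 [-0.0001 -0.0002 -1.    ] [-0.0345 -0.1501 -0.616 ] 0.022115266477836907 [ -17.0998   -0.7411  107.182    -0.0122   73.5605 -105.1596]
```

Another 2 mm, then clear and check.

arm_command(
  moves=[
    [0,-1,0,0,0,0,0.76],
    [0,-2,0,0,0,0,0.76],
    [0,-2,0,0,0,0,0.76],
    [0,-2,0,0,0,0,0.5],
    [0,-2,0,0,0,0,0.5],
    [0,-2,-35,0,0,0,0.5],
    [0,-2,-75,0,0,0,0.5],
    [0,-62,-75,0,0,0,0.5],
    [0,-122,-75,0,0,0,0.5],
    [0,-182,-75,0,0,0,0.5],
  ],
)

```text
clock: 25.18
tcp_pos: [0.487, -0.2098, 0.4343]
ee_rot: [[-0.999, 0.033, 0.001], [0.033, 0.999, -0.0], [-0.001, -0.0, -1.0]]
contact_force: [0.5, 0.3, 0.0]
width: 0.0459
finger_force: 0.0
```

arm_command(
  moves=[
    [0,-60,0,0,0,0,0.5],
    [0,-110,-10,0,0,0,0.5],
    [0,-110,-10,0,0,0,0.5],
    [0,-110,-10,0,0,0,0.5],
  ],
)

```text
clock: 25.68
tcp_pos: [0.4836, -0.3177, 0.4437]
ee_rot: [[-0.999, 0.034, -0.0], [0.034, 0.999, 0.001], [0.0, 0.001, -1.0]]
contact_force: [-0.0, 0.3, -0.2]
width: 0.0458
finger_force: 0.0
```

```bash
python3 st.py; python3 chk.py 2>/dev/null
```

```text
25.675 [ 0.4835 -0.3175  0.2537] [ 0.4836 -0.3177  0.4437] 178.06011196465505 [-0.0004  0.001  -1.    ] [-0.0189  0.3052 -0.2373] 0.045786400994118 [ -45.2677    8.2497   88.0103    0.0248   83.7971 -133.3305]
lens top [ 0.5537 -0.0268] 52.52266311645508
[([279.2, 205.7], array([ 0.5743, -0.0213,  0.15  ]), 0.61)]
[([281.2, 203.6], array([ 0.5779, -0.0267,  0.19  ]), 0.86)]
lens scene (array([ 0.5653, -0.0236]), np.float64(82.62523651123047))
[ 160  109  112   27 1343] [281.9099 198.2917] [ 0.6035 -0.0311  0.043 ]
(array([ 0.5537, -0.026 , -0.0607]), np.float64(-34.012920185571744))
```

Lens centre (0.554, -0.027) matches the port-row centre (0.555, -0.027).

```bash
python3 -c "
from plant import env
print(env.hand_in())"
```

```text
the job is handed in; nothing more can be done
None
```

The job is handed in: the bar is rolled with its three-port flat on top, the lens sits within about 1 mm of the port-row centre by the top camera, and the arm is clear of everything; the judge returned no verdict.

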